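Put the drilled bar on the gluing press

ROBOT

A 7-joint arm with a two-finger parallel gripper is mounted at the origin on the work surface; the furniture and walls round the work are solid. World frame = base frame: x ahead of the robot, y to its left, z up, the work surface at z = 0. Lengths are in m, angles in rad, forces in N, time in s.
With the tool pointing down it reaches from about 0.425 to 0.95 m from the base axis. Payload 4.7 kg.
Tool frame: the origin (TCP) lies at the very end of the fingers, on their centre line; the grasp point (between the pads) lies 19 mm behind it; z points along the fingers, y is the line along which they close (so a half turn about z gives the same grasp; the last joint's range is limited). The gripper opens to 87 mm and grips with 3 to 60 N. Pads are 19 mm wide; open, the fingers measure 117 mm over their backs; the gripper's body (75 mm by 190 mm) begins 51 mm behind the grasp point.
Start: joints at [1.199, 0.469, -0.049, 1.532, 0.024, 1.141, -0.082], TCP at [0.227, -0.636, 0.223] pointing down, gripper open.
Joint ranges: [-2.59, 2.59], [-0.33, 1.99], [-1.39, 1.29], [0.1, 2.45], [-1.04, 4.18], [0.21, 1.99], [-2.66, 2.66]. Speed limits (rad/s): [2.57, 2.57, 3.14, 3.14, 3.14, 3.14, 3.14].

INTERFACE

Orientations are given as a unit quaternion [x, y, z, w].
In Python, from cell import robot gives the robot as it stands. The module is installed in compiled form; this text tells all that it offers.
- The arm moves only by the shell command python3 -m handwheel 'ROWS' [OPENING] [FORCE]. ROWS is JSON, a list that holds one entry, the list of rows, each a list of 4 numbers: the shift along the world's x, y, z in mm, then the turn about the world's z in degrees. A call has exactly 10 rows; each row shifts and turns the commanded pose from where the row before left it; what a row does not reach is not made up. A row lasts 1/10 s, in which the tool goes at most 50 mm and 8.59 degrees, less where a joint would pass 70% of its speed; a pose out of reach is approached as far as the arm can. A call with a gripper value outside its range is refused whole. OPENING is the finger opening in mm, from 0 to 87, set as the call begins (- or left out, the last holds). The fingers move at their own pace and stop on an object; FORCE is the grip in N (left out, the last holds). Time passes only in rows, so rows that do not move let the fingers close, or fill a call up. It gives the time, the measured TCP pose, the force and the opening at its end, in the units of the state.
- robot.get_obs(): the state, without advancing time (a new reading comes with each control period).
- robot.camera(name): name is "scene" or "side" or "wrist"; returns a dict with "pixels" (384x512x3 uint8, red, green, blue), "fx", "fy", "cx", "cy" (pixels), "rvec" (rotation vector, rad) and "tvec" (3), from world to camera coordinates, as OpenCV has them; the wrist camera has in their place "hand_eye" (4x4, takes a point from camera to tool coordinates, whose origin is the TCP and whose axes are the flange's). Camera axes: x right, y down, z forward; pixel columns grow to the right and rows downward; lengths in m; the calibration is good to about 2 mm. A picture is of the moment at which its call begins: read the wrist's pose just before it. There is no depth.
- robot.finish_job(): hands the job in, once; it reports no verdict.
The state is a dict: "time": time; "joints": joint angles; "qd": joint speeds; "joint_torque": joint torques, N m; "tool_pos": TCP position; "orientation": TCP orientation; "ft_force": force on the tool from outside, world axes, zero at the start; "ft_torque": the same for the moment, N m; "grip_width": finger opening in m.
Only numpy, scipy, OpenCV 4.12 (cv2) and the standard library are available. Lean on these libraries where they do the work, as an engineer would, in place of code of your own. Each camera call takes 0.05 s, during which the arm holds its last target. There are 200 camera calls.

TASK

Take the wooden pressing bar that has a hole through it by its handle, and lower it level over the upright steel rod of the small gluing press, without dropping it, until it lies flat on the steel collar and on the glued wooden block, in line with the press, and let go. Leave the similar bar without a hole where it lies.

Things in the scene. Friction and masses are not known exactly. Their poses are not given: they have to be found in the camera images.
- drilled_bar_grip (a point): Loose wooden bar with a hole, 0.25 kg: plate 190 (x) x 54 x 22 mm (z) with an upright handle block 60 (x) x 26 (y) x 44 mm on it. This point is in the middle of the handle, 26 mm above the plate's top, 48 mm above the bar's underside; the plate spans x = -81 to +109 mm from it. x points along the bar to the drilled end, z up. Grip across the 26 mm (along y), fingertips clear of the plate.
- bar_hole (a point): Centre of the drilled bar's vertical 32 mm through hole, at the bar's underside: 80 mm along x and 48 mm below drilled_bar_grip. Axes as there.
- drilled_bar_end (a point): Point on the drilled bar's underside near its undrilled end, to lie on the middle of the glued block: 46 mm against x and 48 mm below drilled_bar_grip. Axes as there.
- collar_top (a point): Press, fixed: centre of the top of the steel collar (38 mm across) at the foot of the upright rod, 52 mm above the bench. The 12 mm rod rises from here and ends 108 mm higher in a tapered tip. x points along the press away from the glued block, z up. The bar sits with bar_hole here, x axes agreeing, so drilled_bar_grip is then 80 mm against x and 48 mm above this point.
- block_top (a point): Press: centre of the top of the glued wooden block, 45 (x) x 90 (y) mm, fixed on the press board (220 x 96 x 20 mm). Top level with the collar, 52 mm above the bench, 126 mm against x from collar_top. Axes as there. drilled_bar_end comes to lie here.
- plain_bar_grip (a point): The other loose bar, same size and shape but with no hole: its handle's middle, 48 mm above its underside. To be left alone.

How it is judged:
At the end, for the whole second after the job is handed in: The drilled bar is round the rod (hole within 15 mm of the rod's axis), its underside within 6 mm of the collar's top and level within 4 degrees, its other end on the block (within 35 mm of the middle, which is about 15 degrees of yaw); it is released and at rest (horizontal distance between bar_hole and collar_top below 0.015 m and z of bar_hole in the frame of collar_top between -0.006 and 0.006 m and horizontal distance between drilled_bar_end and block_top below 0.035 m and angle between bar_hole's own z axis and vertical below 0.07 rad and contact force between the fingers and drilled_bar below 0.1 N and linear speed of drilled_bar below 0.02 m/s); the robot touches nothing.
It fails at once if the drilled bar is dropped: it moves faster than 0.6 m/s with no finger on it (linear speed of drilled_bar above 0.6 m/s and contact force between the fingers and drilled_bar below 0.1 N).
It fails at once if the drilled bar is tipped more than 25 degrees (angle between bar_hole's own z axis and vertical above 0.44 rad).
It fails at once if the bar without a hole is moved more than 40 mm (distance of plain_bar_grip from where it was at the start of the episode above 0.04 m).
It also fails if it takes over 48 s, if anything falls off the work surface, if the arm or the gripper's body presses on something with over 40 N, if the wrist force passes 120 N, or if a joint passes its speed limit or range.

## Working session

There is one attempt and no reset: what is moved stays moved. The work goes in short steps, Python scripts to look and compute and a shell command to move; the robot and the scene stay as the last step left them, time stands still between calls to the robot, and variables do not carry over. Pictures are saved under pics/ and viewed, on a budget of 10 in all, crops included, one or two more only if the job needs it, and the job is handed in when it is done.

```bash
mkdir -p pics
cat > h.py <<'E'
import numpy as np, cv2, pickle
from cell import robot
from scipy.spatial.transform import Rotation as R
def snap(n,f):
    o=robot.get_obs(); c=robot.camera(n); c['obs']=o
    cv2.imwrite(f'pics/{f}.png',c['pixels'][:,:,::-1]); pickle.dump(c,open(f'{f}.pkl','wb')); return c
def pose(c):
    if 'hand_eye' in c:
        T=np.eye(4);T[:3,:3]=R.from_quat(c['obs']['orientation']).as_matrix();T[:3,3]=c['obs']['tool_pos']
        M=np.linalg.inv(T@np.array(c['hand_eye'])); return M[:3,:3],M[:3,3]
    return cv2.Rodrigues(np.array(c['rvec'],float))[0],np.array(c['tvec'],float)
def toworld(f,uv,z):
    c=pickle.load(open(f+'.pkl','rb')); A,t=pose(c); out=[]
    for u,v in uv:
        d=A.T@np.array([(u-c['cx'])/c['fx'],(v-c['cy'])/c['fy'],1]); o=-A.T@t
        out.append(o+d*(z-o[2])/d[2])
    return np.array(out)
def topix(f,P):
    c=pickle.load(open(f+'.pkl','rb')); A,t=pose(c); p=np.atleast_2d(P)@A.T+t
    return np.c_[p[:,0]/p[:,2]*c['fx']+c['cx'],p[:,1]/p[:,2]*c['fy']+c['cy']]
E
python3 - <<'E'
from h import *
for n in('scene','side','wrist'): c=snap(n,n+'0')
print(c['obs'])
a,b=cv2.imread('pics/scene0.png'),cv2.imread('pics/side0.png')
for n in('scene0','side0'):
    A,t=pose(pickle.load(open(n+'.pkl','rb')));print(n,-A.T@t,A[2])
cv2.imwrite('pics/s2.png',cv2.resize(a,(800,600),interpolation=cv2.INTER_CUBIC))
E
```

```text
{'time': 0.1, 'joints': array([ 1.19912141,  0.46937317, -0.04858738,  1.53354987,  0.0240679 ,
        1.14099148, -0.08230763]), 'qd': array([-1.26461501e-04, -1.60261178e-03,  3.72773327e-04, -2.10302741e-03,
       -1.17138168e-03,  3.26408033e-04,  7.79478140e-06]), 'joint_torque': array([ 1.35418748e-03, -5.09171784e+01, -8.08252115e-02, -2.36832190e+01,
       -6.13914127e-02,  3.44964035e-02,  7.01258750e-05]), 'tool_pos': array([ 0.22670953, -0.63523047,  0.2216064 ]), 'orientation': array([ 9.85348654e-01,  1.70549917e-01, -1.64683988e-04, -8.53230829e-04]), 'ft_force': array([ 0.22118157, -0.12254774, -0.04988205]), 'ft_torque': array([-0.00935604,  0.0309739 , -0.0223054 ]), 'grip_width': 0.08677556468824565}
scene0 [0.08055629 0.39588404 0.63956842] [ 0.55027445 -0.47270286 -0.68829502]
side0 [0.13219847 0.62469441 0.42122771] [ 0.48522571 -0.76597128 -0.42171556]
```

View pics/s2.png

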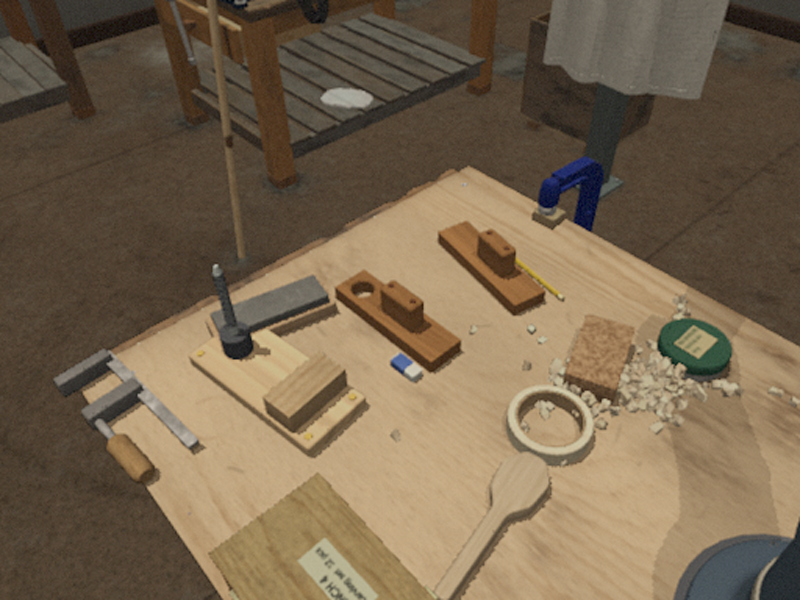

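View pics/side0.png

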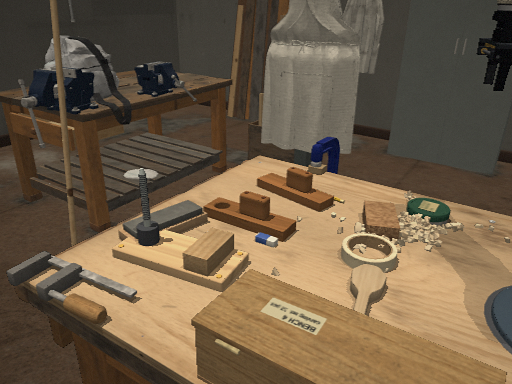

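The scene view (800x600) shows the press with its rod tip at (217,268), collar at (236,337) and block at (307,388). The drilled bar has its hole at (363,288) and handle at (402,305), and the plain bar is at (490,265). The side view agrees. Next I'll zoom in for corner measurements.

Run:
```python
from h import *
a,b=cv2.imread('pics/scene0.png'),cv2.imread('pics/side0.png')
# scene crop x115-305,y160-300 ; side crop x105-305,y160-290
A=cv2.resize(a[165:295,115:315],(800,520),interpolation=cv2.INTER_CUBIC)
B=cv2.resize(b[160:290,105:305],(800,520),interpolation=cv2.INTER_CUBIC)
cv2.imwrite('pics/za.png',A);cv2.imwrite('pics/zb.png',B)
```

```text
(no output)
```

View pics/za.png

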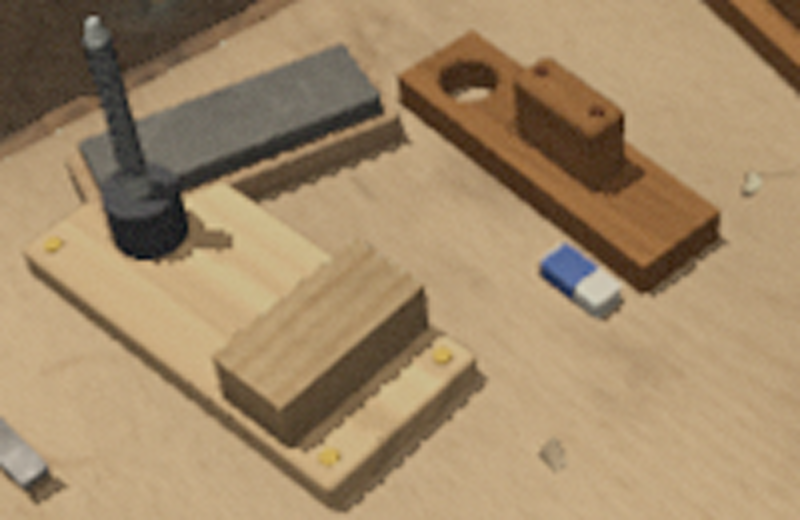

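View pics/zb.png

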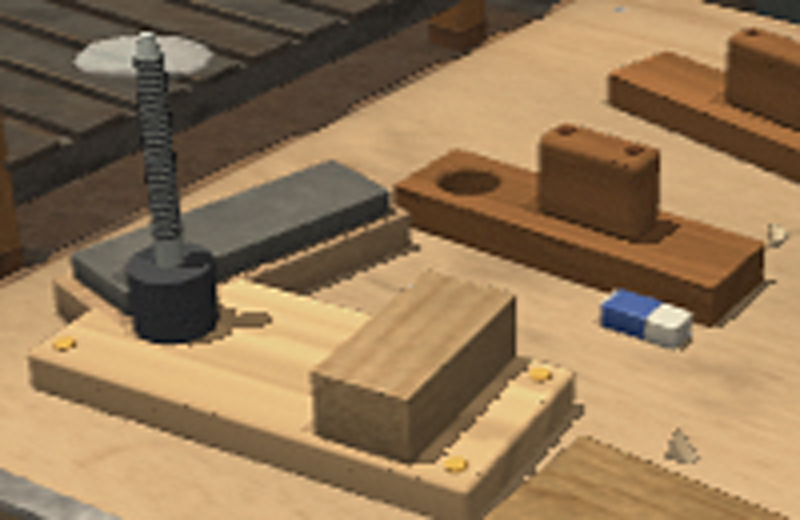

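Zoomed views: the drilled bar's plate corners, hole and handle dots are clear, as are the block corners, collar and rod tip. I'll fit both poses by least squares over the two views.

```bash
cat > fit.py <<'E'
from h import *
from scipy.optimize import least_squares
def fit(obs,x0):
    def res(p):
        c,s=np.cos(p[2]),np.sin(p[2]);r=[]
        for f,L in obs.items():
            for (x,y,z,u,v) in L:
                r+=list((topix(f,[p[0]+c*x/1e3-s*y/1e3,p[1]+s*x/1e3+c*y/1e3,z/1e3])[0]-[u,v]))
        return r
    s=least_squares(res,x0,loss='soft_l1');r=np.round(np.array(res(s.x)).reshape(-1,2),1)
    return s.x,r
E
cat > m1.py <<'E'
from fit import *
za=lambda L:[(x,y,z,(u+.5)/4-.5+115,(v+.5)/4-.5+165) for x,y,z,u,v in L]
zb=lambda L:[(x,y,z,(u+.5)/4-.5+105,(v+.5)/4-.5+160) for x,y,z,u,v in L]
barA=za([(109,27,22,400,80),(109,-27,22,472,33),(-81,-27,22,718,215),(-81,27,22,643,270),(80,0,22,468,80),(0,0,70-4,570,92)])
barB=zb([(109,27,22,396,190),(109,-27,22,458,152),(-81,-27,22,765,250),(-81,27,22,715,292),(80,0,22,470,182),(0,0,66,601,140)])
prA=za([(-103.5,45,52,217,360),(-148.5,45,52,290,405),(-148.5,-45,52,427,290),(-103.5,-45,52,367,243),(0,0,160,95,20),(0,0,52,144,190)])
prB=zb([(-103.5,45,52,314,375),(-148.5,45,52,412,403),(-148.5,-45,52,517,293),(-103.5,-45,52,435,272),(0,0,160,147,34),(0,0,52,172,265)])
for n,A,B in(('bar',barA,barB),('press',prA,prB)):
    for o in({'scene0':A},{'side0':B},{'scene0':A,'side0':B}):
        p,r=fit(o,[.6,-.2,-.8]);print(n,p[:2].round(4),np.degrees(p[2]).round(2),r.tolist())
E
python3 m1.py
```

```text
bar [ 0.5416 -0.0025] 0.96 [[-0.9, -0.6], [0.1, -0.3], [0.7, -0.2], [0.0, 0.3], [0.3, 0.1], [-0.4, 0.6]]
bar [ 0.5406 -0.0023] 0.82 [[-0.4, -0.6], [-0.1, -0.3], [0.7, -0.8], [-0.3, 0.3], [0.2, 0.2], [-0.1, 1.1]]
bar [ 0.5411 -0.0025] 0.9 [[-0.7, -0.6], [0.3, -0.2], [0.9, -0.1], [0.2, 0.4], [0.5, 0.2], [-0.2, 0.7], [-0.5, -0.6], [-0.3, -0.4], [0.5, -0.9], [-0.4, 0.1], [0.0, 0.1], [-0.2, 1.0]]
press [0.6406 0.1833] 8.12 [[-0.1, -0.4], [-0.8, 1.7], [1.4, -0.9], [-1.1, -0.9], [0.7, 0.5], [0.1, 0.5]]
press [0.6415 0.185 ] 8.64 [[-0.2, -0.4], [0.1, -0.2], [0.9, 0.6], [-1.4, -0.1], [0.3, 0.2], [-0.1, -0.1]]
press [0.6412 0.184 ] 8.34 [[-0.4, -0.5], [-1.0, 1.6], [1.0, -1.2], [-1.5, -1.1], [0.1, 0.5], [-0.4, 0.5], [0.0, -0.4], [0.2, -0.2], [1.3, 0.6], [-1.1, -0.1], [0.8, 0.1], [0.3, -0.3]]
```

Both views agree to about 1–2 mm: bar grip (0.541, -0.0025) at yaw 0.9°, collar (0.641, 0.184) at yaw 8.3°. Next I move above the handle.

```bash
python3 -m handwheel '[[[12,19,0,-1.8],[24,36,0,-1.9],[24,36,0,-1.9],[24,36,0,-1.9],[24,36,0,-1.9],[24,36,0,-1.9],[24,36,0,-1.9],[24,36,0,-1.9],[22,36,0,-1.9],[18,33,0,-1.7]]]' 87
python3 -m handwheel '[[[14,36,0,0],[14,36,0,0],[14,36,0,0],[14,36,0,0],[12,36,-2,0],[10,36,-5,0],[8,32,-5,0],[5,24,-5,0],[3,15,-4,0],[0,0,0,0]]]'
python3 - <<'E'
from h import *
c=snap('wrist','w1');o=robot.get_obs();print(o['time'],o['tool_pos'],R.from_quat(o['orientation']).as_euler('xyz',degrees=True))
print(topix('w1',[[.541,-.0025,.066],[.621,-.001,.022]]))
E
```

```text
time: 1.15
tool_pos: [0.4479, -0.2935, 0.2225]
orientation: [1.0, 0.008, 0.0, -0.0]
ft_force: [1.0, -1.5, 0.5]
grip_width: 0.0873
time: 2.15
tool_pos: [0.5405, -0.0059, 0.2009]
orientation: [1.0, 0.011, -0.001, -0.001]
ft_force: [-0.3, 0.0, -1.1]
grip_width: 0.087
2.2 [ 0.5406188  -0.00800825  0.20117125] [1.79996407e+02 5.89560206e-02 1.06919544e+00]
[[252.65259078 185.42349653]
 [253.0331648  102.71363848]]
```

View pics/w1.png

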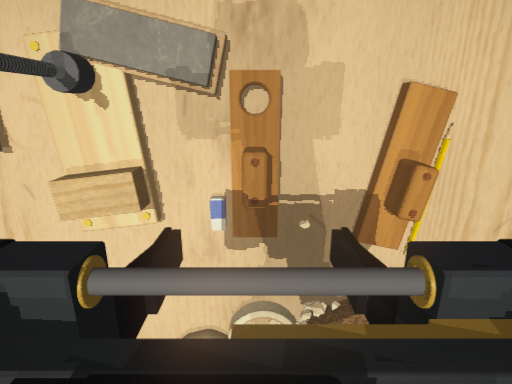

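The wrist view shows the handle dots at (255,162) and (254,201), the hole at (255,98), and the plain bar well off to the right. That is about 4 px from the prediction, so I refine with the wrist view.

```bash
cat >> m1.py <<'E'
print()
W=[(109,27,22,229,70),(109,-27,22,281,70),(-81,-27,22,279,236.5),(-81,27,22,232,237),(80,0,22,255.5,98.5),(0,0,66,254.7,181.5)]
for o in({'w1':W},{'scene0':barA,'side0':barB,'w1':W}):
    p,r=fit(o,[.6,-.2,0]);print('bar',p[:2].round(4),np.degrees(p[2]).round(2),r[-6:].tolist())
print(topix('w1',[[.6412,.184,.052]]),topix('w1',[[.6412-.126*.9894,.184-.126*.145,.052]]))
for i in range(4): o=robot.get_obs();print(o['time'],o['tool_pos'])
E
python3 m1.py | sed '1,/^$/d'
```

```text
bar [ 0.5451 -0.0048] 1.18 [[0.1, -0.4], [-0.0, -0.4], [-1.6, 0.5], [1.2, 0.0], [-0.4, 0.3], [0.3, 0.1]]
bar [ 0.5442 -0.0045] 1.02 [[0.2, 0.4], [0.0, 0.5], [-2.0, 1.2], [0.8, 0.6], [-0.4, 1.1], [0.0, 0.9]]
[[59.78125797 76.61037612]] [[ 96.00661548 200.91709473]]
2.2 [ 0.5406188  -0.00800825  0.20117125]
2.2 [ 0.5406188  -0.00800825  0.20117125]
2.2 [ 0.5406188  -0.00800825  0.20117125]
2.2 [ 0.5406188  -0.00800825  0.20117125]
```

```bash
python3 -m handwheel '[[[2,2,-15,0],[2,1,-25,0],[0,0,-30,0],[0,0,-30,0],[0,0,-26,0],[0,0,-20,0],[0,0,-14,0],[0,0,-8,0],[0,0,-3,0],[0,0,0,0]]]'
python3 -m handwheel '[[[0,0,0,0],[0,0,0,0],[0,0,0,0],[0,0,0,0],[0,0,0,0],[0,0,0,0],[0,0,0,0],[0,0,0,0],[0,0,0,0],[0,0,0,0]]]' 0 30
```

```text
time: 3.2
tool_pos: [0.5453, -0.006, 0.0309]
orientation: [1.0, 0.008, 0.0, 0.0]
ft_force: [-0.7, -0.6, 0.1]
grip_width: 0.0869
time: 4.2
tool_pos: [0.5449, -0.0055, 0.0306]
orientation: [1.0, 0.008, 0.0, -0.0]
ft_force: [-0.1, 0.9, 0.2]
grip_width: 0.0259
```

Grasped at 25.9 mm. Now I lift and move towards the press, with the underside at about 0.19 m.

```bash
python3 -m handwheel '[[[0,0,5,0],[0,0,12,0],[0,0,20,0],[0,0,28,0],[0,0,32,0],[0,0,32,0],[0,0,28,0],[0,0,18,0],[0,0,10,0],[0,0,5,0]]]'
python3 -m handwheel '[[[0,4,0,0],[1,10,0,1],[2,18,0,1],[3,26,0,1],[4,30,0,1],[4,30,0,1],[3,26,0,1],[2,18,0,1],[2,10,0,0.4],[0,3,0,0]]]'
python3 - <<'E'
from h import *
robot.camera('side');a=snap('scene','s3')['pixels'][:,:,::-1];b=snap('side','d3')['pixels'][:,:,::-1];c=snap('wrist','w3')['pixels'][:,:,::-1]
o=robot.get_obs();print(o['time'],o['tool_pos'],R.from_quat(o['orientation']).as_euler('xyz',degrees=True),o['ft_force'],o['ft_torque'])
f=lambda i,x,y,w,h:cv2.resize(i[y:y+h,x:x+w],(400,300),interpolation=cv2.INTER_CUBIC)
cv2.imwrite('pics/m3.png',np.vstack([np.hstack([f(a,90,70,240,180),f(b,80,60,240,180)]),np.hstack([f(c,0,0,512,384),f(c,150,0,240,180)])]))
E
```

```text
time: 5.2
tool_pos: [0.545, -0.0058, 0.2218]
orientation: [1.0, 0.008, 0.001, 0.0]
ft_force: [-1.2, 0.8, -2.3]
grip_width: 0.0256
time: 6.2
tool_pos: [0.5657, 0.1707, 0.2201]
orientation: [0.997, 0.074, -0.0, -0.0]
ft_force: [0.9, -0.7, -1.4]
grip_width: 0.026
6.4 [0.56606523 0.16767151 0.22040577] [1.79933457e+02 2.44958171e-02 8.22108739e+00] [-0.14985135  0.11808281 -2.48676209] [-0.03133297 -0.01040442 -0.01136212]
```

View pics/m3.png

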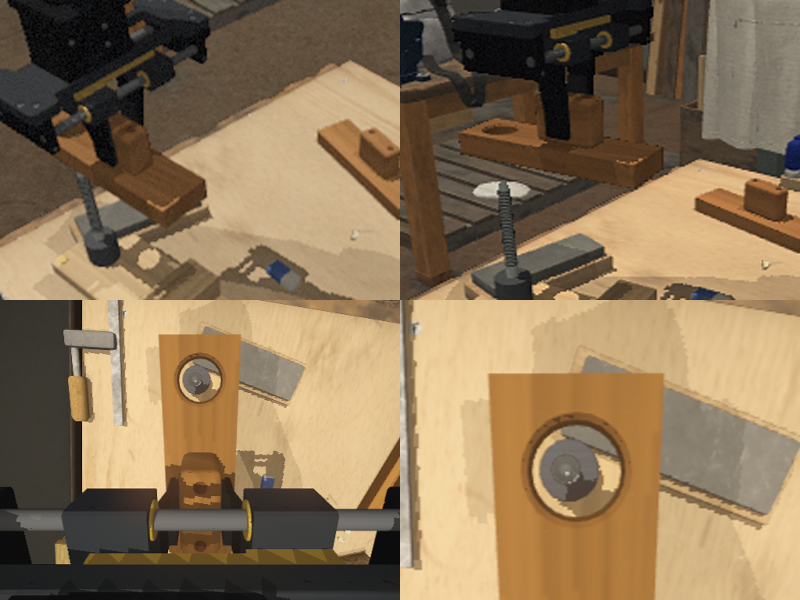

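Through the wrist camera the rod tip (250,102) and collar (251,103) appear inside the hole, whose centre is (256,100). The bar hangs level above the rod. Now to work out the remaining offsets.

Run:
```python
from fit import *
for n,uv,z in(('tip',(249.6,102),.16),('collar',(250.8,102.8),.052),('hole',(255.9,100),.2115)): print(n,toworld('w3',[uv],z))
# bar fitted from scene and side: zoom 400/240
k=.6
S=[(-81,27,212,90+170*k,70+211*k),(-81,-27,212,90+206*k,70+181*k)]
D=[(-81,27,212,80+(635-400)*k,60+163*k),(-81,-27,212,80+(662-400)*k,60+147*k),(109,27,212,80+(460-400)*k,60+134*k),(80,0,212,80+(496-400)*k,60+129*k)]
p,r=fit({'s3':S,'d3':D},[.56,.17,.14]);print(p[:2],np.degrees(p[2]),r.tolist())
print('hole',p[:2]+.08*np.array([np.cos(p[2]),np.sin(p[2])]))
```

```text
tip [[0.64548943 0.18353219 0.16      ]]
collar [[0.64504929 0.18437875 0.052     ]]
hole [[0.64690569 0.17928233 0.2115    ]]
[0.56209678 0.17054654] 10.057832473845554 [[-2.8, 0.1], [0.6, -1.7], [0.2, 1.3], [0.6, -0.3], [-3.1, -0.3], [1.4, 0.5]]
hole [0.64086733 0.18451791]
```

```bash
python3 -m handwheel '[[[-1,2,0,0],[0,2,0,0],[0,0,-5,0],[0,0,-10,0],[0,0,-15,0],[0,0,-15,0],[0,0,-15,0],[0,0,-10,0],[0,0,-6,0],[0,0,-4,0]]]'
python3 - <<'E'
from h import *
a=snap('scene','s4')['pixels'][:,:,::-1];b=snap('side','d4')['pixels'][:,:,::-1];c=snap('wrist','w4')['pixels'][:,:,::-1]
o=robot.get_obs();print(o['time'],o['tool_pos'],o['ft_force'])
f=lambda i,x,y,w,h:cv2.resize(i[y:y+h,x:x+w],(400,300),interpolation=cv2.INTER_CUBIC)
cv2.imwrite('pics/m4.png',np.vstack([np.hstack([f(a,90,120,240,180),f(b,80,120,240,180)]),np.hstack([f(c,0,0,512,384),f(c,190,50,120,90)])]))
E
```

```text
time: 7.4
tool_pos: [0.5648, 0.1733, 0.1398]
orientation: [0.997, 0.073, -0.0, 0.0]
ft_force: [0.2, 0.1, -2.0]
grip_width: 0.0255
7.55 [0.56514188 0.17341787 0.14075471] [ 0.58303694  0.46275406 -1.63991534]
```

View pics/m4.png

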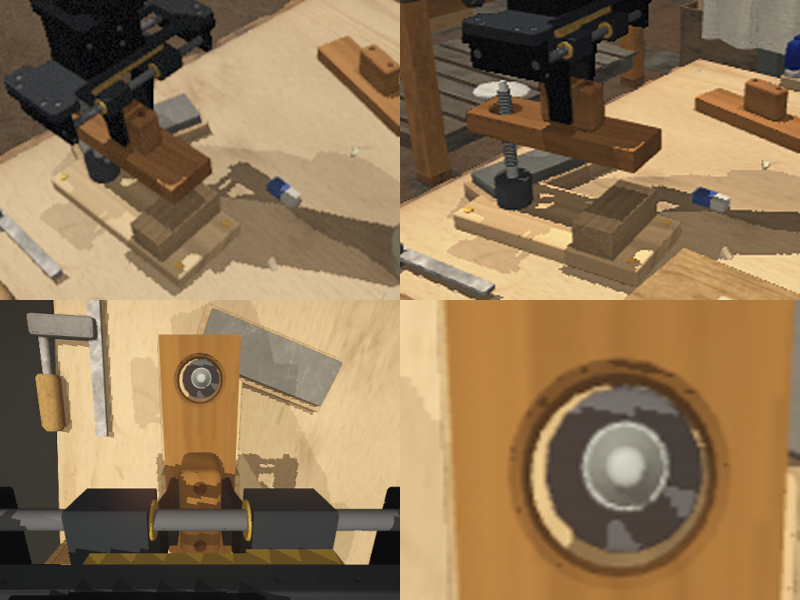

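The rod now stands through the hole, nearly centred (crop (625,465) against hole (620,465)), and the bar lines up with the press. Continuing down.

```bash
python3 -m handwheel '[[[0,0,-5,0],[0,0,-9,0],[0,0,-10,0],[0,0,-9,0],[0,0,-7,0],[0,0,-5,0],[0,0,-4,0],[0,0,-2,0],[0,0,-1,0],[0,0,-1,0]]]'
python3 -m handwheel '[[[0,0,-1,0],[0,0,-1,0],[0,0,0,0],[0,0,-1,0],[0,0,0,0],[0,0,0,0],[0,0,0,0],[0,0,0,0],[0,0,0,0],[0,0,0,0]]]'
```

```text
time: 8.55
tool_pos: [0.5652, 0.1734, 0.0878]
orientation: [0.997, 0.073, 0.0, -0.0]
ft_force: [-0.1, 0.7, -1.6]
grip_width: 0.0257
time: 9.55
tool_pos: [0.5649, 0.1733, 0.0846]
orientation: [0.997, 0.073, 0.0, 0.0]
ft_force: [-0.3, -0.1, -1.1]
grip_width: 0.0258
```

Not yet in contact, so I continue in small steps until the force rises.

```bash
python3 -m handwheel '[[[0,0,-1,0],[0,0,0,0],[0,0,-0.5,0],[0,0,0,0],[0,0,-0.5,0],[0,0,0,0],[0,0,0,0],[0,0,0,0],[0,0,0,0],[0,0,0,0]]]'
python3 - <<'E'
from h import *
b=snap('side','d5')['pixels'][:,:,::-1];a=snap('scene','s5')['pixels'][:,:,::-1]
print(robot.get_obs()['ft_force'])
f=lambda i,x,y,w,h:cv2.resize(i[y:y+h,x:x+w],(600,300),interpolation=cv2.INTER_CUBIC)
cv2.imwrite('pics/m5.png',np.vstack([f(b,100,180,160,80),f(a,110,180,160,80)]))
E
```

```text
time: 10.55
tool_pos: [0.5649, 0.1733, 0.0826]
orientation: [0.997, 0.073, 0.0, 0.0]
ft_force: [-1.0, 0.2, -1.4]
grip_width: 0.0257
[ 0.23624886  0.84079441 -2.08648839]
```

View pics/m5.png

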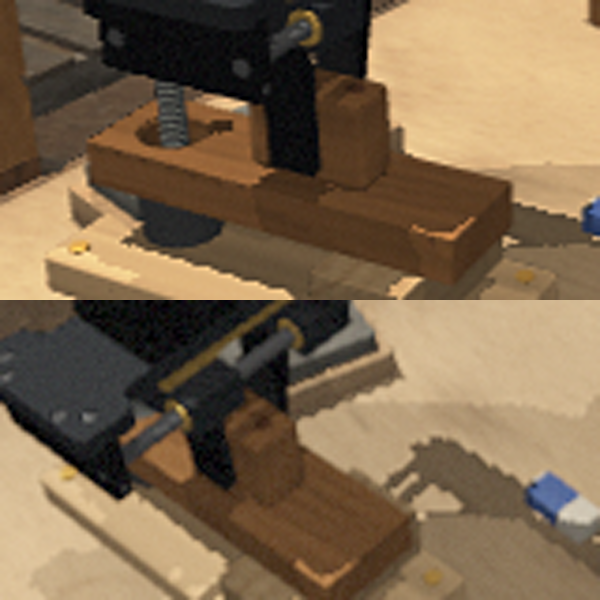

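The bar is just at the collar and block, with almost no gap. I'll edge down until the force shows contact.

```bash
python3 -m handwheel '[[[0,0,-0.5,0],[0,0,0,0],[0,0,-0.5,0],[0,0,0,0],[0,0,0,0],[0,0,0,0],[0,0,0,0],[0,0,0,0],[0,0,0,0],[0,0,0,0]]]'
```

```text
time: 11.65
tool_pos: [0.565, 0.1733, 0.0826]
orientation: [0.997, 0.073, 0.0, 0.0]
ft_force: [-3.0, -2.0, 6.2]
grip_width: 0.0258
```

Contact at about 8 N. Releasing, then straight up.

```bash
python3 -m handwheel '[[[0,0,0,0],[0,0,0,0],[0,0,0,0],[0,0,0,0],[0,0,0,0],[0,0,0,0],[0,0,0,0],[0,0,0,0],[0,0,0,0],[0,0,0,0]]]' 60
python3 -m handwheel '[[[0,0,3,0],[0,0,6,0],[0,0,12,0],[0,0,20,0],[0,0,25,0],[0,0,25,0],[0,0,25,0],[0,0,20,0],[0,0,10,0],[0,0,4,0]]]'
python3 - <<'E'
from h import *
b=snap('side','d6')['pixels'][:,:,::-1];c=snap('wrist','w6')['pixels'][:,:,::-1]
o=robot.get_obs();print(o['ft_force'],o['tool_pos'])
f=lambda i,x,y,w,h:cv2.resize(i[y:y+h,x:x+w],(600,300),interpolation=cv2.INTER_CUBIC)
cv2.imwrite('pics/m6.png',np.vstack([f(b,90,170,200,100),f(c,100,40,400,200)]))
E
```

```text
time: 12.65
tool_pos: [0.5649, 0.1733, 0.0816]
orientation: [0.997, 0.073, 0.0, 0.0]
ft_force: [-0.0, -0.3, 0.6]
grip_width: 0.0601
time: 13.65
tool_pos: [0.5654, 0.1736, 0.2333]
orientation: [0.997, 0.073, 0.001, -0.0]
ft_force: [0.3, -0.1, 0.8]
grip_width: 0.0601
[-0.11806613 -0.39810533 -0.19927696] [0.56486682 0.17322314 0.23176805]
```

View pics/m6.png

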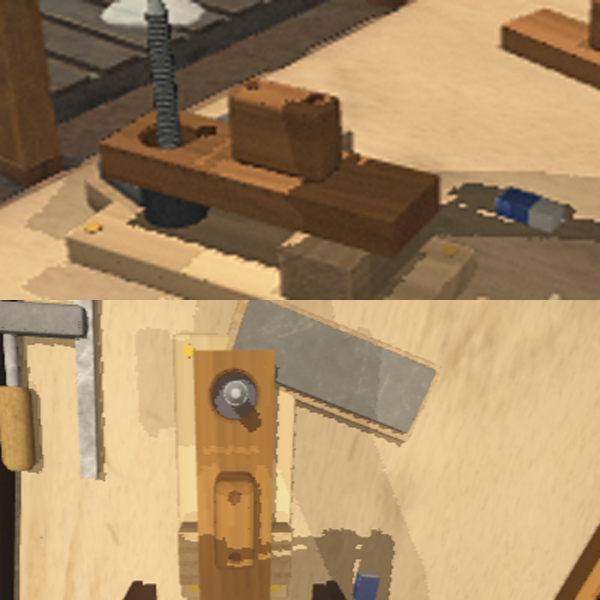

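The bar lies on the collar and block with the rod through the hole, parallel to the board, and the gripper is clear. One numeric check with the visible corners, then I hand in.

Run:
```python
from fit import *
g=lambda L:[(x,y,z,90+(u+.5)/3-.5,170+(v+.5)/3-.5) for x,y,z,u,v in L]
D=g([(109,27,74,99,148),(-81,27,74,392,218),(-81,-27,74,438,179),(80,0,74,178,133)])
p,r=fit({'d6':D},[.56,.17,.14]);print(p[:2],np.degrees(p[2]),r.tolist())
u=np.array([np.cos(p[2]),np.sin(p[2])]);b=np.radians(8.34);w=np.array([np.cos(b),np.sin(b)]);C=np.array([.6412,.184])
print('hole err',p[:2]+.08*u-C,'end err',p[:2]-.046*u-(C-.126*w))
print(robot.finish_job())
```

```text
[0.56273424 0.17202502] 8.209482199508194 [[0.3, -1.8], [-0.0, 1.8], [0.9, -0.8], [-2.2, 0.3]]
hole err [ 0.00071445 -0.00055156] end err [ 0.00067314 -0.00026752]
the job is handed in; nothing more can be done
None
```

I took the drilled bar by its handle, lifted it, turned it about 7° and lowered it over the rod. I stopped when the force showed contact (about 8 N), released it and raised the gripper clear. The job was handed in at about 14 s of the 48 s allowed. The hand-in reports no verdict, so these are my own last checks:

- **Position:** a side-camera fit puts the hole and the undrilled end each within 1 mm of the collar and the block's middle. Its corner residuals were up to about 2 px.
- **Alignment:** the bar's yaw came out at 8.2°, against 8.3° for the press.
- **Lying flat:** in the last side view the bar looks flat on both supports. The height on contact (TCP 0.0826 m) matched what I had calculated. I did not measure the tilt itself.
- **Release:** after release the wrist force was near zero, and the gripper stood about 150 mm higher with nothing touching it.
- **Plain bar:** I never went near it, but I did not measure it again at the end.

**Disagreement:** the wrist camera placed things about 4 mm further along x than the two fixed cameras, for both the bar and the press. I used the wrist view to centre the hole over the rod. The rod looked close to centred in the hole on the way down and after release.

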